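# Line up the donated tins and jars by height

### The job

Take the two tins and two jars with brass-coloured lids that stand singly about the table (not those in the crate or the pile) and set them out on the wooden display board in order of height, one standing upright in the middle of each cork mat: the tallest on the mat next to the metal bookend, the shortest on the mat farthest from it. Do not tip any of them over, and leave the white mug standing where it is.

Things in the scene. Friction and masses are not known exactly. Their poses are not given: they have to be found in the camera images.
- flat_tin_mid (a point): flat steel food tin with a plain cream wrapper, the shortest of the four, 66 mm diameter, 52 mm tall, standing upright on the table at the start; straight-sided, gripped across its diameter; gripping it within about 30 mm of its top keeps the gripper body clear of the top. This point is its centre, half-way up (26 mm above its underside, on its axis); z is up along its axis
- small_jar_mid (a point): small amber glass jar with a brass-coloured lid and a paper label, second shortest, 58 mm diameter, 77 mm tall, standing upright on the table at the start; straight-sided, gripped across its diameter; gripping it within about 30 mm of its top keeps the gripper body clear of the top. This point is its centre, half-way up (38.5 mm above its underside, on its axis); z is up along its axis
- tin_mid (a point): ordinary steel food tin with a plain cream wrapper, second tallest, 62 mm diameter, 103 mm tall, standing upright on the table at the start; straight-sided, gripped across its diameter; gripping it within about 30 mm of its top keeps the gripper body clear of the top. This point is its centre, half-way up (51.5 mm above its underside, on its axis); z is up along its axis
- tall_jar_mid (a point): tall slim amber glass jar with a brass-coloured lid and a paper label, the tallest, 54 mm diameter, 132 mm tall, standing upright on the table at the start; straight-sided, gripped across its diameter; gripping it within about 30 mm of its top keeps the gripper body clear of the top. This point is its centre, half-way up (66 mm above its underside, on its axis); z is up along its axis
- mat_a: one of four identical round cork mats, 80 mm diameter, 3 mm thick, fixed in a straight row, 105 mm apart, on a pale wooden display board 540 mm long, 100 mm wide and 18 mm thick that is fixed to the table. Its origin is the centre of its underside, on the board's top 18 mm above the table; its upper face is 21 mm above the table. The letters say nothing of the order of the mats along the row
- mat_b: one of four identical round cork mats, 80 mm diameter, 3 mm thick, fixed in a straight row, 105 mm apart, on a pale wooden display board 540 mm long, 100 mm wide and 18 mm thick that is fixed to the table. Its origin is the centre of its underside, on the board's top 18 mm above the table; its upper face is 21 mm above the table. The letters say nothing of the order of the mats along the row
- mat_c: one of four identical round cork mats, 80 mm diameter, 3 mm thick, fixed in a straight row, 105 mm apart, on a pale wooden display board 540 mm long, 100 mm wide and 18 mm thick that is fixed to the table. Its origin is the centre of its underside, on the board's top 18 mm above the table; its upper face is 21 mm above the table. The letters say nothing of the order of the mats along the row
- mat_d: one of four identical round cork mats, 80 mm diameter, 3 mm thick, fixed in a straight row, 105 mm apart, on a pale wooden display board 540 mm long, 100 mm wide and 18 mm thick that is fixed to the table. Its origin is the centre of its underside, on the board's top 18 mm above the table; its upper face is 21 mm above the table. The letters say nothing of the order of the mats along the row
- bookend: dark steel bookend fixed on one end of the display board, in line with the mats: an upright plate 80 mm wide across the board, 4 mm thick, 110 mm tall, on a foot plate 80 by 50 by 3 mm. Origin: centre of its underside, on the board's top, 77.5 mm from the centre of the nearest mat; its y axis runs along the board (the mats may lie to either side of it), z up. It may be on either end of the board; a low pad of yellow cards, 15 mm tall, lies on the other end
- mug_mid (a point): white ceramic mug, 80 mm diameter, 85 mm tall, with a handle at its side pointing roughly towards the robot (within 40 mm of the mug's wall), standing loose among the foods; to be left alone. This point is its centre, half-way up
Not all that is in view belongs to the job. Leave any blue look-alike of the part that bears tin_mid alone.

How it is judged:
By the outcome, as a careful person would: the job done as asked, in the order asked, and still so for the second after the job is handed in, with the robot touching nothing.
It also fails if it takes over 96 s, if anything falls off the work surface, if the arm or the gripper's body presses on something with over 40 N, if the wrist force passes 120 N, or if a joint passes its speed limit or range.

### The arm

A 6-joint arm with a two-finger parallel gripper is mounted at the origin on the work surface. World frame = base frame: x ahead of the robot, y to its left, z up, the work surface at z = 0. Lengths are in m, angles in rad, forces in N, time in s.
With the tool pointing down it reaches from about 0.275 to 1 m from the base axis. Payload 8.4 kg.
Tool frame: the origin (TCP) lies at the very end of the fingers, on their centre line; the grasp point (between the pads) lies 19 mm behind it; z points along the fingers, y is the line along which they close (so a half turn about z gives the same grasp; the last joint's range is limited). The gripper opens to 85 mm and grips with 20 to 120 N. Pads are 22 mm wide; open, the fingers measure 114 mm over their backs; the gripper's body (76 mm by 85 mm) begins 54 mm behind the grasp point. The pads swing forward as they close: fully open they stand 13 mm farther back than shut.
Start: joints at [-1.222, 0.353, 1.633, -0, 1.155, -0.002], TCP at [0.215, -0.587, 0.231] pointing down, gripper open.
Joint ranges: [-2.63, 2.63], [-0.92, 2.1], [0.06, 2.66], [-1.3, 4.44], [0, 2.69], [-3.02, 3.02]. Speed limits (rad/s): [2.22, 2.22, 2.79, 3.14, 3.14, 3.14].

### API

Orientations are given as a unit quaternion [x, y, z, w].
In Python, from plant import status, viewer, ticket gives the robot as it stands.
- The arm moves only by the tool send_rows, never from a script. Its argument "motion" is a list of rows, each a list of 3 entries, a list of its own where there are three numbers: the shift along the tool's x, y, z each as a share of 0.1 m, from -1 to 1, then the turn about the tool's z as a share of 0.5 rad, from -1 to 1, then the gripper command: -1 is fully open, 1 is shut, values between are in proportion. In form: [[[x, y, z], twist, claw], ...]. A call has 1 to 12 rows; each row shifts and turns the commanded pose from where the row before left it, along the tool's axes as they then stand; what a row does not reach is not made up. A row lasts 1/10 s, in which the tool goes at most 50 mm and 8.59 degrees, less where a joint would pass 70% of its speed; a pose out of reach is approached as far as the arm can. A call with a number of a shift or a turn outside -1 to 1 is refused whole. A call with a gripper value outside its range is refused whole. The fingers move at their own pace and stop on an object; the grip force is fixed at half the most. Time passes only in rows, so rows that do not move let the fingers close. It gives the time, the measured TCP pose, the force, the opening and the grip force at its end, in the units of the state.
- status.observe(): the state, without advancing time (a new reading comes with each control period).
- viewer.get_image(name): name is "scene" or "side" or "wrist"; returns the picture (384x512x3 uint8, red, green, blue); there is no depth.
- viewer.camera_model(name): a dict with "fx", "fy", "cx", "cy" (pixels), "world_from_camera" (4x4, takes a point from camera to world coordinates). Camera axes: x right, y down, z forward; pixel columns grow to the right and rows downward; lengths in m; the calibration is good to about 2 mm. The wrist camera is an equidistant fisheye: a pixel r from the principal point sees the ray r / f radians off the axis. A picture is of the moment at which its call begins: read the wrist's pose just before it. camera_model takes no time and is no camera call; for the wrist camera it gives the pose at the moment of the call.
- ticket.close_job(): hands the job in; it is judged then, once.
Trained networks look in the newest picture that a camera, given by its name, has taken for a name from the list of things; names that differ only in an ending like _2 or _b are one class to them, and where a whole thing is asked for, a point or a joint stands for the part that bears it (a point fixed in the world has none). Each returns a list of dicts, best first, with "confidence" (0 to 1); they miss things now and then, are a little off and sometimes report something else, mostly with a low value. They report only what shows in the picture. A call takes as long as a camera call. They do not tell look-alikes from the thing itself.
- viewer.look_for(camera, name): "rect" ([left, top, right, bottom] in pixels, round what is visible of it).
- viewer.spot_point(camera, name): "uv" ([column, row] in pixels: a listed point, or the origin of a listed thing).
The state is a dict: "time": time; "joints": joint angles; "qd": joint speeds; "tau": joint torques, N m; "eef_pos": TCP position; "tcp_rot": TCP orientation; "force": force on the tool from outside, world axes, zero at the start; "ft_torque": the same for the moment, N m; "gripper_width": opening from 0.0 (shut) to 1.0 (fully open); "grip_force": force on a finger pad.
Only numpy, scipy, OpenCV 4.12 (cv2) and the standard library are available. Lean on these libraries where they do the work, as an engineer would, in place of code of your own. Each camera call takes 0.05 s, during which the arm holds its last target. There are 200 camera calls.

## Working session

There is one attempt and no reset: what is moved stays moved. The work goes in short steps, Python scripts to look and compute and a tool call to move; the robot and the scene stay as the last step left them, time stands still between calls to the robot, and variables do not carry over. Pictures are saved under pics/ and viewed, at most 14 in all, crops included, and the job is handed in when it is done.

Besides the shell and the picture viewer there is one more tool, called after "Call:" as name(argument=value, ...) on one line, values as JSON. send_rows: Moves the arm, as the interface text tells. Its arguments: {"type":"object","properties":{"motion":{"type":"array","items":{"type":"array"}}},"required":["motion"]}

```bash
mkdir -p pics
cat > h.py <<'E'
import numpy as np, cv2
from plant import status, viewer, ticket
def shot(cam,fn):
    im=viewer.get_image(cam); cv2.imwrite('pics/'+fn,cv2.cvtColor(im,cv2.COLOR_RGB2BGR)); return im
def ray(cam,uv,m=None):
    m=m or viewer.camera_model(cam); x=(uv[0]-m['cx'])/m['fx']; y=(uv[1]-m['cy'])/m['fy']
    if cam=='wrist':
        r=np.hypot(x,y); s=np.sin(r)/r if r>1e-9 else 1; d=np.array([x*s,y*s,np.cos(r)])
    else: d=np.array([x,y,1.])
    T=np.array(m['world_from_camera']); return T[:3,3],T[:3,:3]@d
def at_z(cam,uv,z,m=None):
    o,d=ray(cam,uv,m); return o+d*(z-o[2])/d[2]
E
python3 - <<'E'
from h import *
s=status.observe(); print(s['time'],s['eef_pos'],s['tcp_rot'])
Z=dict(flat_tin_mid=.026,small_jar_mid=.0385,tin_mid=.0515,tall_jar_mid=.066,mat_a=.018,bookend=.018,mug_mid=.0425)
for c in ('scene','side'):
    shot(c,c+'0.png'); 
    for n,z in Z.items():
        for d in viewer.spot_point(c,n)[:5]:
            print(c,n,round(d['confidence'],2),np.round(d['uv'],1),np.round(at_z(c,d['uv'],z)[:2],3))
print(status.observe()['time'])
E
```

```text
0.0 [ 0.21462326 -0.58646657  0.230568  ] [ 9.84656999e-01  1.74499603e-01 -1.07171149e-04 -6.86786049e-04]
scene flat_tin_mid 0.58 [283.4 156.6] [0.456 0.211]
scene small_jar_mid 0.77 [175.6 228.1] [ 0.463 -0.234]
scene tin_mid 0.74 [241.2 179.8] [0.46  0.017]
scene tin_mid 0.64 [223.2 156.2] [0.343 0.056]
scene tall_jar_mid 0.64 [337.6 130.9] [0.524 0.396]
scene mat_a 0.82 [308.8 186.7] [0.598 0.163]
scene mat_a 0.77 [256.5 221.8] [ 0.587 -0.051]
scene mat_a 0.71 [234.1 245.8] [ 0.605 -0.156]
scene mat_a 0.66 [284.2 201.7] [0.588 0.063]
scene bookend 0.58 [322.3 175.7] [0.596 0.232]
scene bookend 0.44 [336.  131.8] [0.487 0.447]
scene mug_mid 0.93 [148.8 288.7] [ 0.572 -0.405]
side flat_tin_mid 0.76 [251.1 262.2] [0.452 0.226]
side small_jar_mid 0.65 [284.1 151.3] [ 0.477 -0.256]
side small_jar_mid 0.64 [217.7 209.2] [0.589 0.07 ]
side tin_mid 0.69 [271.1 196.8] [ 0.458 -0.001]
side tin_mid 0.56 [307.3 209.9] [0.352 0.032]
side tin_mid 0.21 [237.5 169.5] [ 0.586 -0.105]
side tall_jar_mid 0.96 [197.7 297.8] [0.522 0.388]
side mat_a 0.85 [218.7 209.5] [0.595 0.047]
side mat_a 0.69 [230.2 187.9] [ 0.595 -0.056]
side mat_a 0.58 [239.6 168.5] [ 0.597 -0.159]
side bookend 0.65 [194.1 260.1] [0.591 0.245]
side bookend 0.36 [288.1 151.1] [ 0.471 -0.292]
side mug_mid 0.25 [217.7 207.2] [0.59  0.066]
0.8
```

View pics/scene0.png

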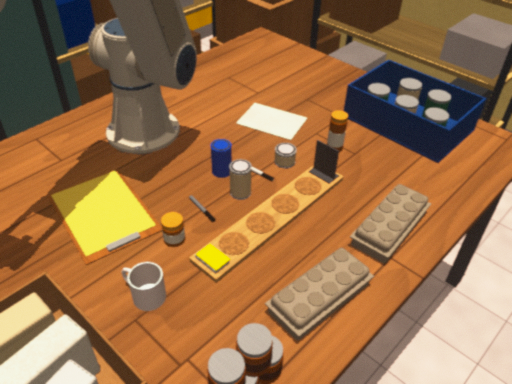

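View pics/side0.png

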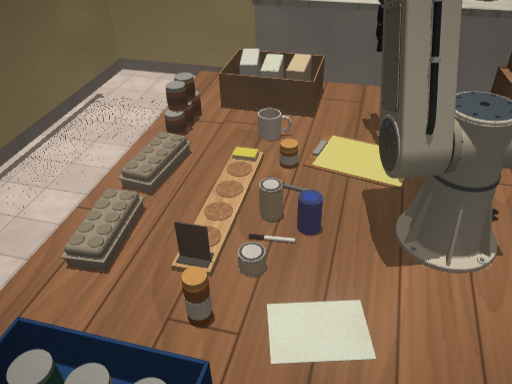

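Scene picture: the loose tin is at (241,180) and the flat tin at (284,156). The small jar is at (174,228), the tall jar at (338,130) and the mug at (147,287). The tin at (221,158) is the blue look-alike. The bookend at (325,162) sits at the +y end of the board and the yellow pad at (212,257) at the -y end. I'll turn the tool so it closes along world x, then move over the small jar.

Call:
send_rows(motion=[[[0,0,-0.1],-0.3,-1],[[0,0,-0.1],-0.3,-1],[[0,0,-0.1],-0.3,-1],[[0,0,-0.1],-0.3,-1],[[0,0,-0.1],-0.3,-1],[[0,0,-0.1],-0.3,-1],[[0,0,-0.1],-0.3,-1],[[0,0,-0.1],-0.3,-1],[[0,0,0],-0.04,-1]])

```text
time: 1.7
eef_pos: [0.215, -0.5876, 0.3127]
tcp_rot: [0.706, 0.708, -0.001, 0.001]
force: [0.7, 0.0, 0.6]
gripper_width: 1.003
grip_force: 0.0
```

Call:
send_rows(motion=[[[0.38,0.283,0],0,-1],[[0.38,0.283,0],0,-1],[[0.38,0.283,0],0,-1],[[0.38,0.283,0],0,-1],[[0.38,0.283,0],0,-1],[[0.38,0.283,0],0,-1],[[0.38,0.283,0],0,-1],[[0.38,0.283,0],0,-1],[[0.38,0.283,0],0,-1],[[0,0,0],0,-1],[[0,0,0],0,-1]])

```text
time: 2.8
eef_pos: [0.4697, -0.244, 0.3107]
tcp_rot: [0.707, 0.707, -0.0, -0.0]
force: [-1.0, -0.1, -0.4]
gripper_width: 0.998
grip_force: 0.0
```

```bash
cat >> h.py <<'E'
TOP=dict(flat_tin_mid=.052,small_jar_mid=.077,tin_mid=.103,tall_jar_mid=.132)
Z=dict(flat_tin_mid=.026,small_jar_mid=.0385,tin_mid=.0515,tall_jar_mid=.066,mat_a=.018,bookend=.018,mug_mid=.0425)
def wristlook(names,fn):
    s=status.observe(); print(round(s['time'],2),np.round(s['eef_pos'],4),np.round(s['tcp_rot'],3))
    m=viewer.camera_model('wrist'); shot('wrist',fn); print('cam',np.round(np.array(m['world_from_camera'])[:3,[2,3]].T,3))
    for n in names:
        for d in viewer.spot_point('wrist',n)[:5]:
            print(n,round(d['confidence'],2),np.round(d['uv'],1),np.round(at_z('wrist',d['uv'],Z[n],m)[:2],4))
E
python3 -c "
from h import *
wristlook(['small_jar_mid','mat_a','tin_mid','bookend','mug_mid'],'w1.png')"
```

```text
2.8 [ 0.4697 -0.244   0.3107] [ 0.707  0.707 -0.    -0.   ]
cam [[-0.002 -0.286 -0.958]
 [ 0.469 -0.17   0.453]]
mat_a 0.85 [339.2  92.7] [ 0.5947 -0.1524]
mat_a 0.57 [339.1  23.5] [ 0.5947 -0.0454]
mug_mid 0.93 [308.5 254.8] [ 0.5557 -0.403 ]
```

View pics/w1.png

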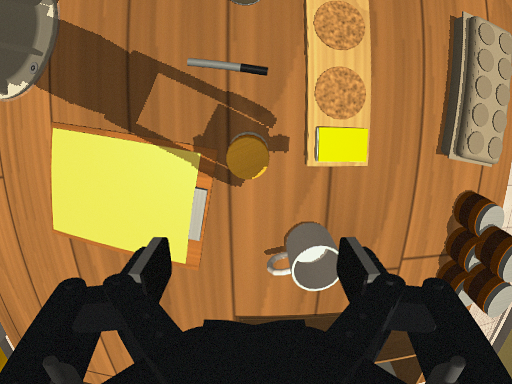

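Wrist view: the small jar's lid is centred near (249,158), clear of its surroundings. Mats are at (339,92) and (339,24), the yellow pad at (342,145), and the mug at (312,258).

```bash
python3 -c "
from h import *
for uv in [(249,158)]: print(at_z('wrist',uv,.077))
im=cv2.imread('pics/w1.png'); h=cv2.cvtColor(im,cv2.COLOR_BGR2HSV); print(h[158,249],h[136,249],h[158,290])
c=im[120:200,200:300]; cv2.imwrite('pics/w1c.png',cv2.resize(c,None,fx=6,fy=6))
"
```

```text
[ 0.46172368 -0.24376048  0.077     ]
[ 19 207 148] [ 17 231 108] [ 14 166 193]
```

View pics/w1c.png

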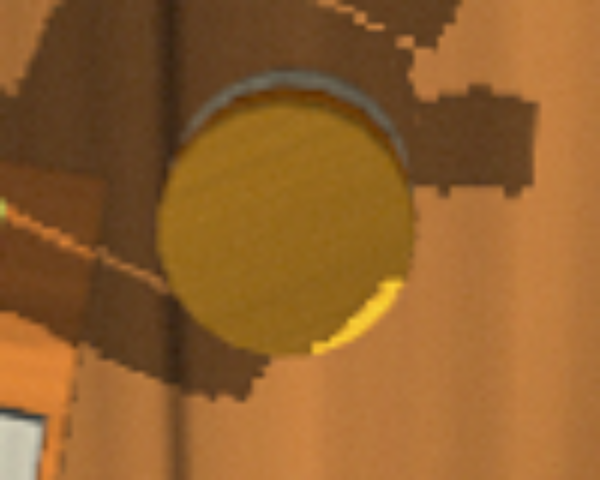

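The lid centre in the crop is (286,227), which is full-frame pixel (247.7,157.8). That puts the jar at about (0.460,-0.244). Descending and gripping.

Call:
send_rows(motion=[[[0,-0.03,0.45],0,-1],[[0,-0.03,0.45],0,-1],[[0,-0.03,0.45],0,-1],[[0,0,0.45],0,-1],[[0,0,0.45],0,-1],[[0,0,0.3],0,-1],[[0,0,0.18],0,-1],[[0,0,0],0,1],[[0,0,0],0,1],[[0,0,0],0,1],[[0,0,0],0,1],[[0,0,0],0,1]])

```text
time: 4.3
eef_pos: [0.4612, -0.2456, 0.0395]
tcp_rot: [0.707, 0.707, 0.0, 0.001]
force: [-0.9, -0.6, 5.1]
gripper_width: 0.648
grip_force: 64.5
```

Call:
send_rows(motion=[[[0,0,-0.2],0,1],[[0,0,-0.4],0,1],[[0,0,-0.45],0,1],[[0,0,-0.45],0,1],[[0.4,0.268,0],0,1],[[0.4,0.268,0],0,1],[[0.4,0.268,0],0,1],[[0.4,0.268,0],0,1],[[0.4,0.268,0],0,1],[[0,0,0],0,1],[[0,0,0],0,1]])

```text
time: 5.4
eef_pos: [0.5945, -0.0438, 0.1882]
tcp_rot: [0.706, 0.708, -0.0, -0.0]
force: [-0.8, -0.1, -1.9]
gripper_width: 0.65
grip_force: 65.2
```

```bash
python3 -c "
from h import *
wristlook(['mat_a','tin_mid','bookend','flat_tin_mid','small_jar_mid'],'w2.png')"
```

```text
5.4 [ 0.5945 -0.0438  0.1882] [ 0.706  0.708 -0.    -0.   ]
cam [[-0.001 -0.286 -0.958]
 [ 0.594  0.03   0.331]]
mat_a 0.77 [255.5 169.6] [ 0.5954 -0.0423]
mat_a 0.63 [256.8  74.6] [0.5964 0.0589]
tin_mid 0.95 [ 34.8 104. ] [0.3458 0.0453]
tin_mid 0.83 [114.9 118.4] [0.4541 0.0194]
```

View pics/w2.png

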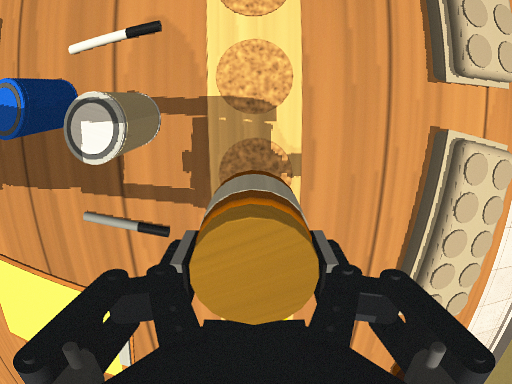

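The picture shows the small jar square in the grip, centred near (255,265). Mats are at (255,76) and (255,165), so the row runs at x≈0.595 with y ≈ 0.163/0.058/-0.047/-0.152. Lowering onto the third mat from the bookend.

Call:
send_rows(motion=[[[-0.03,0,0.4],0,1],[[0,0,0.4],0,1],[[0,0,0.3],0,1],[[0,0,0.1],0,1],[[0,0,0.06],0,1],[[0,0,0],0,1]])

```text
time: 6.3
eef_pos: [0.5949, -0.0483, 0.0628]
tcp_rot: [0.707, 0.707, 0.0, 0.0]
force: [-0.6, -0.6, -3.0]
gripper_width: 0.651
grip_force: 65.2
```

Call:
send_rows(motion=[[[0,0,0.02],0,1],[[0,0,0],0,1],[[0,0,0],0,-1],[[0,0,0],0,-1],[[0,0,0],0,-1],[[0,0,0],0,-1],[[0,0,-0.2],0,-1],[[0,0,-0.45],0,-1],[[0,0,-0.5],0,-1],[[0,0,-0.5],0,-1],[[0,0,-0.5],0,-1],[[0,0,0],0,-1]])

```text
time: 7.5
eef_pos: [0.5981, -0.0482, 0.2832]
tcp_rot: [0.707, 0.707, 0.004, 0.005]
force: [0.5, -0.6, -0.4]
gripper_width: 0.999
grip_force: 0.0
```

Call:
send_rows(motion=[[[0.15,-0.35,0],0,-1],[[0.15,-0.35,0],0,-1],[[0.15,-0.35,0],0,-1],[[0.15,-0.35,0],0,-1],[[0,0,0],0,-1],[[0,0,0],0,-1]])

```text
time: 8.1
eef_pos: [0.4543, 0.0123, 0.2755]
tcp_rot: [0.707, 0.707, 0.0, 0.0]
force: [-0.3, 0.1, -0.2]
gripper_width: 1.001
grip_force: 0.0
```

```bash
python3 -c "
from h import *
wristlook(['mat_a','tin_mid','bookend','flat_tin_mid','small_jar_mid'],'w3.png')"
```

```text
8.1 [0.4543 0.0123 0.2755] [0.707 0.707 0.    0.   ]
cam [[ 0.    -0.286 -0.958]
 [ 0.453  0.086  0.418]]
mat_a 0.75 [359.4  52. ] [0.5984 0.1623]
mat_a 0.66 [341.4 258.4] [ 0.5932 -0.1494]
mat_a 0.63 [354.6 126.7] [0.5938 0.0565]
flat_tin_mid 0.61 [254.    3.8] [0.4536 0.2207]
small_jar_mid 0.93 [358.8 207.3] [ 0.6027 -0.055 ]
```

View pics/w3.png

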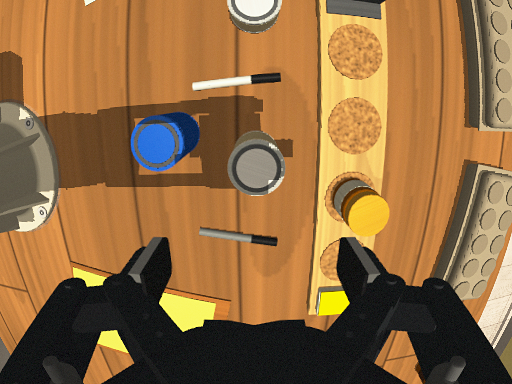

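The jar stands upright on the third mat, with its lid at (367,213). The tin's top is at (256,167), the blue look-alike at (160,143) and the flat tin at (254,6). Mats are at (355,51) and (355,126).

```bash
python3 -c "
from h import *
print(at_z('wrist',(256,167),.103),at_z('wrist',(367,213.5),.098),at_z('wrist',(253.5,6),.052))
for uv in [(355,51),(355,126)]:print(at_z('wrist',uv,.021))
"
```

```text
[0.45653875 0.01581431 0.103     ] [ 0.59150834 -0.04161044  0.098     ] [0.45379089 0.20806955 0.052     ]
[0.59139087 0.16171857 0.021     ]
[0.59364256 0.05702108 0.021     ]
```

Call:
send_rows(motion=[[[0.035,0.02,0.45],0,-1],[[0,0,0.45],0,-1],[[0,0,0.45],0,-1],[[0,0,0.4],0,-1],[[0,0,0.25],0,-1],[[0,0,0.13],0,-1],[[0,0,0],0,1],[[0,0,0],0,1],[[0,0,0],0,1],[[0,0,0],0,1],[[0,0,0],0,1]])

```text
time: 9.5
eef_pos: [0.4568, 0.0156, 0.0629]
tcp_rot: [0.707, 0.707, 0.0, 0.0]
force: [-0.8, 0.6, -2.9]
gripper_width: 0.713
grip_force: 65.3
```

Call:
send_rows(motion=[[[0,0,-0.2],0,1],[[0,0,-0.4],0,1],[[0,0,-0.4],0,1],[[0,0,-0.4],0,1],[[0.103,0.343,0],0,1],[[0.103,0.343,0],0,1],[[0.103,0.343,0],0,1],[[0.103,0.343,0],0,1],[[0,0,0.4],0,1],[[0,0,0.4],0,1],[[0,0,0],0,1],[[0,0,0],0,1]])

```text
time: 10.7
eef_pos: [0.5933, 0.0567, 0.1226]
tcp_rot: [0.707, 0.707, -0.001, -0.0]
force: [0.2, -0.0, -1.9]
gripper_width: 0.713
grip_force: 66.6
```

Call:
send_rows(motion=[[[0,0,0.25],0,1],[[0,0,0.1],0,1],[[0,0,0.04],0,1],[[0,0,0],0,1],[[0,0,0],0,-1],[[0,0,0],0,-1],[[0,0,0],0,-1],[[0,0,0],0,-1],[[0,0,-0.2],0,-1],[[0,0,-0.45],0,-1],[[0,0,-0.5],0,-1],[[0,0,-0.5],0,-1]])

```text
time: 11.9
eef_pos: [0.5932, 0.0567, 0.25]
tcp_rot: [0.707, 0.707, -0.0, -0.0]
force: [-0.0, 0.1, -0.4]
gripper_width: 1.001
grip_force: 0.0
```

Call:
send_rows(motion=[[[0.37,-0.35,0],0,-1],[[0.37,-0.35,0],0,-1],[[0.37,-0.35,0],0,-1],[[0.37,-0.35,0],0,-1],[[0,0,0],0,-1],[[0,0,0],0,-1]])

```text
time: 12.5
eef_pos: [0.4558, 0.2028, 0.2487]
tcp_rot: [0.706, 0.708, 0.0, 0.0]
force: [0.8, -0.9, -0.2]
gripper_width: 0.998
grip_force: 0.0
```

```bash
python3 -c "
from h import *
wristlook(['mat_a','flat_tin_mid','bookend','tall_jar_mid'],'w4.png')"
```

```text
12.5 [0.4558 0.2028 0.2487] [0.706 0.708 0.    0.   ]
cam [[ 0.001 -0.286 -0.958]
 [ 0.455  0.276  0.391]]
mat_a 0.67 [339.3 308.5] [ 0.5965 -0.0404]
mat_a 0.63 [344.9 257.8] [0.5911 0.0579]
mat_a 0.57 [354.6 191.5] [0.5931 0.1612]
flat_tin_mid 0.97 [252.6 148.9] [0.4536 0.2187]
bookend 0.79 [357.  134.4] [0.5899 0.2393]
bookend 0.51 [344.5 327.8] [ 0.6136 -0.087 ]
tall_jar_mid 0.67 [315.8   4.4] [0.5228 0.3908]
```

View pics/w4.png

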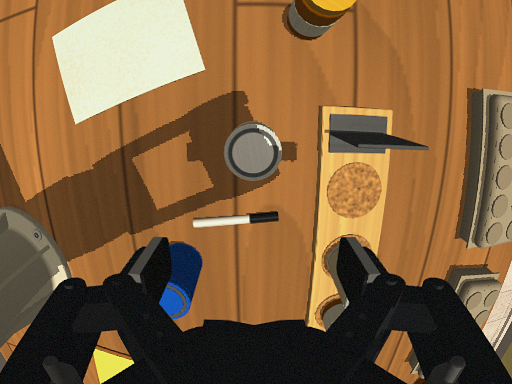

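The flat tin's top is at (253,152) and the empty first mat at (354,190) beside the bookend at (358,134). The tin is standing on mat two. Gripping the flat tin.

Call:
send_rows(motion=[[[0.15,-0.02,0.4],0,-1],[[0,0,0.45],0,-1],[[0,0,0.45],0,-1],[[0,0,0.45],0,-1],[[0,0,0.35],0,-1],[[0,0,0.21],0,-1],[[0,0,0],0,-1],[[0,0,0],0,1],[[0,0,0],0,1],[[0,0,0],0,1],[[0,0,0],0,1],[[0,0,0],0,1]])

```text
time: 13.95
eef_pos: [0.4553, 0.2174, 0.0186]
tcp_rot: [0.707, 0.707, 0.001, 0.0]
force: [1.2, -2.4, 8.4]
gripper_width: 0.756
grip_force: 66.9
```

Call:
send_rows(motion=[[[0,0,-0.2],0,1],[[0,0,-0.4],0,1],[[0,0,-0.5],0,1],[[0,0,-0.5],0,1],[[0,0,-0.4],0,1],[[0,0,0],0,1]])

```text
time: 14.55
eef_pos: [0.4572, 0.2185, 0.2234]
tcp_rot: [0.707, 0.707, 0.005, 0.002]
force: [0.8, -0.2, -1.5]
gripper_width: 0.751
grip_force: 67.3
```

Call:
send_rows(motion=[[[-0.41,0.154,0],0,1],[[-0.41,0.154,0],0,1],[[-0.41,0.154,0],0,1],[[-0.41,0.154,0],0,1],[[-0.41,0.154,0],0,1],[[-0.41,0.154,0],0,1],[[-0.41,0.154,0],0,1],[[-0.41,0.154,0],0,1],[[-0.41,0.154,0],0,1],[[0,0,0],0,1],[[0,0,0],0,1]])

```text
time: 15.65
eef_pos: [0.5921, -0.1527, 0.2159]
tcp_rot: [0.708, 0.706, -0.0, -0.001]
force: [-0.6, 0.5, -2.5]
gripper_width: 0.755
grip_force: 67.3
```

```bash
python3 -c "
from h import *
wristlook(['mat_a','tin_mid','small_jar_mid','flat_tin_mid'],'w5.png')"
```

```text
15.65 [ 0.5921 -0.1527  0.2159] [ 0.708  0.706 -0.    -0.001]
cam [[-0.003 -0.285 -0.959]
 [ 0.592 -0.079  0.358]]
mat_a 0.87 [260.3 168.2] [ 0.5985 -0.1556]
tin_mid 0.84 [49.4 18.8] [0.3429 0.0449]
flat_tin_mid 0.77 [254.3 247.4] [ 0.5913 -0.2553]
```

View pics/w5.png

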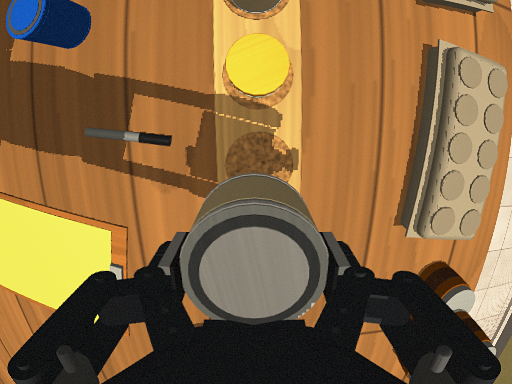

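Mat four is at (260,165) and the flat tin is level in the grip. The small jar sits centred on its mat at (258,66). Lowering the tin, with a small shift of +4 mm in x.

Call:
send_rows(motion=[[[0,0.04,0.4],0,1],[[0,0,0.45],0,1],[[0,0,0.45],0,1],[[0,0,0.25],0,1],[[0,0,0.12],0,1],[[0,0,0.05],0,1],[[0,0,0],0,1],[[0,0,0],0,1]])

```text
time: 16.7
eef_pos: [0.5981, -0.1521, 0.0469]
tcp_rot: [0.707, 0.707, 0.001, 0.001]
force: [0.5, -0.1, -2.2]
gripper_width: 0.754
grip_force: 67.3
```

Call:
send_rows(motion=[[[0,0,0.05],0,1],[[0,0,0],0,1],[[0,0,0],0,1]])

```text
time: 17.0
eef_pos: [0.5969, -0.152, 0.0406]
tcp_rot: [0.707, 0.707, 0.0, 0.0]
force: [-0.1, -0.3, -1.4]
gripper_width: 0.752
grip_force: 67.3
```

Call:
send_rows(motion=[[[0,0,0.01],0,1],[[0,0,0],0,-1],[[0,0,0],0,-1],[[0,0,0],0,-1],[[0,0,0],0,-1],[[0,0,-0.2],0,-1],[[0,0,-0.4],0,-1],[[0,0,-0.5],0,-1],[[0,0,-0.5],0,-1],[[0,0,-0.5],0,-1],[[0,0,-0.4],0,-1],[[0,0,0],0,-1]])

```text
time: 18.2
eef_pos: [0.5997, -0.1527, 0.2962]
tcp_rot: [0.707, 0.707, 0.003, 0.005]
force: [1.1, -0.4, -0.7]
gripper_width: 0.998
grip_force: 0.0
```

Call:
send_rows(motion=[[[0.47,-0.067,0],0,-1],[[0.47,-0.067,0],0,-1],[[0.47,-0.067,0],0,-1],[[0.47,-0.067,0],0,-1],[[0.47,-0.067,0],0,-1],[[0.47,-0.067,0],0,-1],[[0.47,-0.067,0],0,-1],[[0.47,-0.067,0],0,-1],[[0.47,-0.067,0],0,-1],[[0.47,-0.067,0],0,-1],[[0.47,-0.067,0],0,-1],[[0,0,0],0,-1]])

```text
time: 19.4
eef_pos: [0.5216, 0.3701, 0.2881]
tcp_rot: [0.706, 0.709, 0.0, -0.001]
force: [1.2, 0.5, -0.4]
gripper_width: 1.002
grip_force: 0.0
```

```bash
python3 -c "
from h import *
wristlook(['mat_a','tall_jar_mid','bookend'],'w6.png')"
```

```text
19.4 [0.5216 0.3701 0.2881] [ 0.706  0.709  0.    -0.001]
cam [[-0.001 -0.284 -0.959]
 [ 0.521  0.444  0.431]]
mat_a 0.61 [290.8 322.9] [0.5894 0.065 ]
mat_a 0.57 [296.6 278.7] [0.5923 0.1653]
bookend 0.95 [299.9 243.5] [0.5931 0.2317]
```

View pics/w6.png

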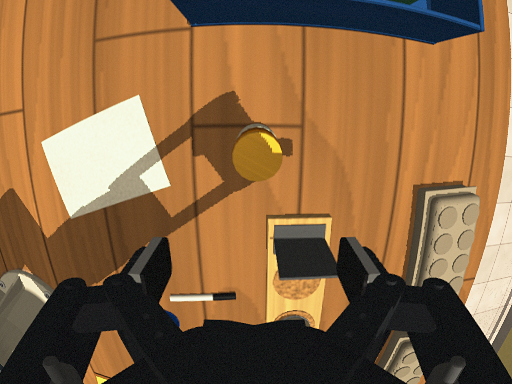

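The tall jar's lid is at about (257,156), with the crate well clear at row 30 and the bookend at (300,245).

```bash
python3 -c "
from h import *
print(at_z('wrist',(257,156.5),.132), viewer.camera_model('wrist')['fx'])"
```

```text
[0.52530461 0.38249613 0.132     ] 297.3186396354542
```

Call:
send_rows(motion=[[[0.15,0.04,0.4],0,-1],[[0,0,0.45],0,-1],[[0,0,0.45],0,-1],[[0,0,0.3],0,-1],[[0,0,0.2],0,-1],[[0,0,0.15],0,-1],[[0,0,0],0,-1],[[0,0,0],0,1],[[0,0,0],0,1],[[0,0,0],0,1],[[0,0,0],0,1],[[0,0,0],0,1]])

```text
time: 20.8
eef_pos: [0.5278, 0.3807, 0.0964]
tcp_rot: [0.707, 0.707, 0.001, 0.0]
force: [-2.1, -1.8, 6.5]
gripper_width: 0.604
grip_force: 61.5
```

Call:
send_rows(motion=[[[0,0,-0.2],0,1],[[0,0,-0.4],0,1],[[0,0,-0.5],0,1],[[0,0,-0.4],0,1],[[0,0,-0.1],0,1],[[0,0,0],0,1],[[0,0,0],0,1]])

```text
time: 21.5
eef_pos: [0.5261, 0.3793, 0.2523]
tcp_rot: [0.707, 0.707, -0.001, -0.0]
force: [0.1, -0.7, -5.3]
gripper_width: 0.597
grip_force: 64.6
```

```bash
python3 -c "
from h import *
wristlook(['tall_jar_mid'],'w7.png')"
```

```text
21.5 [0.5261 0.3793 0.2523] [ 0.707  0.707 -0.001 -0.   ]
cam [[-0.003 -0.287 -0.958]
 [ 0.526  0.453  0.395]]
```

View pics/w7.png

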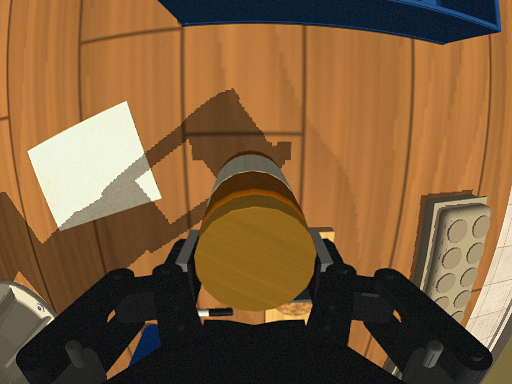

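```bash
python3 -c "
from h import *
s=status.observe()['eef_pos']; print(s)
for uv,dz in [((255,252),.039),((255,264),.0375),((254.5,272),.0334)]: print(at_z('wrist',uv,s[2]+dz)-s)
im=cv2.imread('pics/w7.png')[180:330,170:340]; cv2.imwrite('pics/w7c.png',cv2.resize(im,None,fx=4,fy=4))"
```

```text
[0.52596943 0.37919828 0.25146229]
[-0.00010947  0.01670574  0.039     ]
[-9.70774401e-05  1.02166836e-02  3.75000000e-02]
[-0.00030112  0.00364159  0.0334    ]
```

View pics/w7c.png

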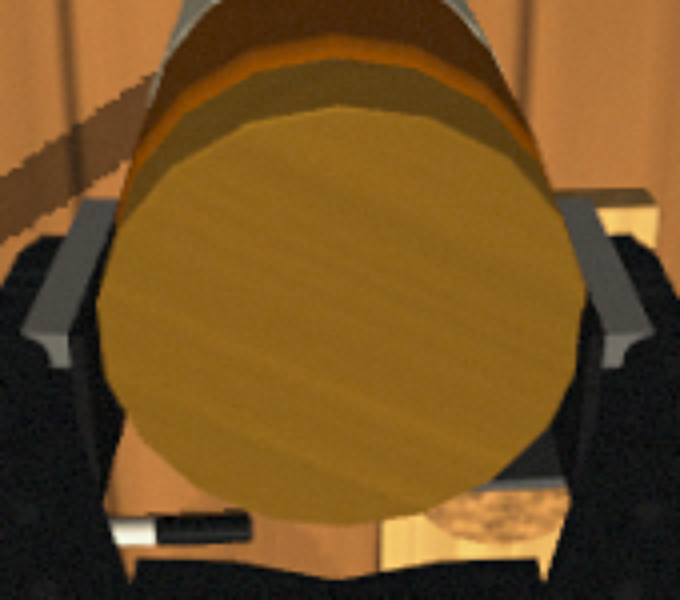

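The jar is held at the lid, and its axis is about 8-11 mm toward +y of the tool centre. I'll carry it over the bookend to the first mat and allow for that offset.

Call:
send_rows(motion=[[[-0.45,0.136,0],0,1],[[-0.45,0.136,0],0,1],[[-0.45,0.136,0],0,1],[[-0.45,0.136,0],0,1],[[-0.45,0.136,0],0,1],[[0,0,0],0,1],[[0,0,0.3],0,1],[[0,0,0.4],0,1],[[0,0,0.3],0,1],[[0,0,0],0,1],[[0,0,0],0,1]])

```text
time: 22.7
eef_pos: [0.5945, 0.1552, 0.1534]
tcp_rot: [0.707, 0.707, -0.001, -0.001]
force: [0.7, 1.2, -3.5]
gripper_width: 0.597
grip_force: 64.9
```

```bash
python3 -c "
from h import *
s=status.observe(); print(s['eef_pos'],s['force'])
im=shot('side','s2.png'); im=cv2.imread('pics/s2.png')[140:300,140:300]; a=cv2.resize(im,(560,560))
im=shot('scene','c2.png'); 
cv2.imwrite('pics/s2c.png',cv2.resize(a,(400,400)) if 0 else np.hstack([cv2.resize(a,(400,400)),cv2.resize(cv2.imread('pics/c2.png')[110:270,190:350],(400,400))]))"
```

```text
[0.59452006 0.15519587 0.15344515] [ 0.70260656  1.23289265 -3.4659517 ]
```

View pics/s2c.png

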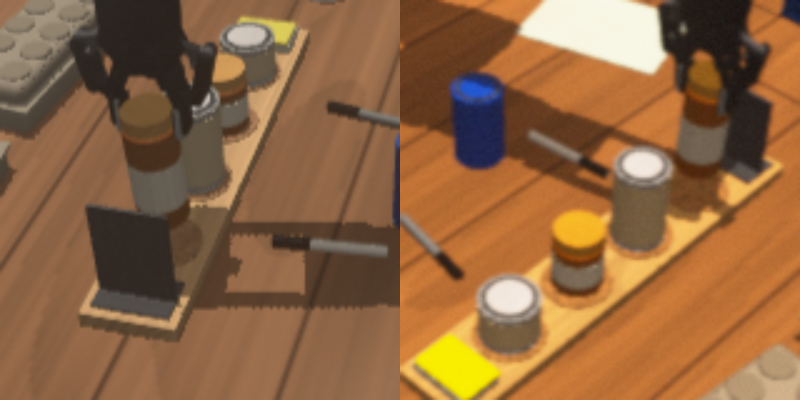

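Both views show the jar upright above the first mat, with the tin, small jar and flat tin standing on theirs. Lowering the tall jar.

Call:
send_rows(motion=[[[0,0,0.25],0,1],[[0,0,0.1],0,1],[[0,0,0.04],0,1],[[0,0,0],0,1],[[0,0,0],0,1]])

```text
time: 23.3
eef_pos: [0.5953, 0.1551, 0.1176]
tcp_rot: [0.707, 0.707, 0.0, 0.0]
force: [-4.5, -1.7, 6.9]
gripper_width: 0.597
grip_force: 66.9
```

Call:
send_rows(motion=[[[0,0,0],0,-1],[[0,0,0],0,-1],[[0,0,0],0,-1],[[0,0,0],0,-1],[[0,0,-0.2],0,-1],[[0,0,-0.4],0,-1],[[0,0,-0.5],0,-1],[[0,0,-0.5],0,-1],[[0,0,-0.4],0,-1],[[0,0,0],0,-1]])

```text
time: 24.3
eef_pos: [0.598, 0.1558, 0.3222]
tcp_rot: [0.707, 0.707, 0.005, 0.003]
force: [0.8, -0.5, -0.2]
gripper_width: 0.996
grip_force: 0.0
```

Call:
send_rows(motion=[[[-0.4,-0.1,-0.1],0,-1],[[-0.4,-0.1,-0.1],0,-1],[[-0.4,-0.1,-0.1],0,-1],[[-0.4,-0.1,-0.1],0,-1],[[0,0,0],0,-1],[[0,0,0],0,-1],[[0,0,0],0,-1]])

```text
time: 25.0
eef_pos: [0.5551, -0.0044, 0.3546]
tcp_rot: [0.707, 0.707, -0.0, -0.0]
force: [-0.5, 0.2, 0.7]
gripper_width: 1.002
grip_force: 0.0
```

```bash
python3 -c "
from h import *
wristlook(['mat_a','tall_jar_mid','tin_mid','bookend','small_jar_mid'],'w8.png')
a=cv2.imread('pics/w8.png'); cv2.imwrite('pics/w8c.png',cv2.resize(a[0:240,180:440],None,fx=2.5,fy=2.5,interpolation=cv2.INTER_CUBIC))"
```

```text
25.0 [ 0.5551 -0.0044  0.3546] [ 0.707  0.707 -0.    -0.   ]
cam [[-0.002 -0.285 -0.958]
 [ 0.555  0.069  0.497]]
mat_a 0.7 [278.9  44.3] [0.5935 0.1646]
tall_jar_mid 0.6 [280.5  34.2] [0.5919 0.1705]
tin_mid 0.96 [121.5 121.8] [0.3432 0.0471]
tin_mid 0.71 [280.9  37.3] [0.5938 0.169 ]
bookend 0.85 [277.9   3.7] [0.5923 0.235 ]
small_jar_mid 0.88 [279.1 180.2] [ 0.5944 -0.0535]
```

View pics/w8c.png

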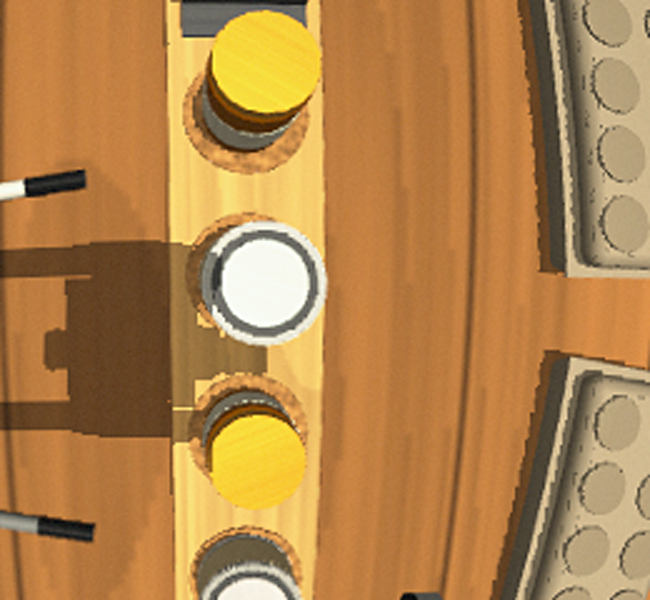

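Close view from above: each item stands upright on its mat with an even cork margin all round. From the bookend the order is tall jar, tin, small jar, flat tin. The gripper is well clear, so I'm handing in.

```bash
python3 -c "
from h import *
print(ticket.close_job())"
```

```text
the job is handed in; nothing more can be done
None
```

The job is handed in: tall jar, tin, small jar and flat tin stand upright, each centred on its mat in that order from the bookend, with nothing tipped and the mug not touched; simulated time was about 25 s of the 96 s allowed, and no verdict came back.

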